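# Snap the filter collar shut with pliers

## Robot

A 6-joint arm with a two-finger parallel gripper is mounted at the origin on the work surface. World frame = base frame: x ahead of the robot, y to its left, z up, the work surface at z = 0. Lengths are in m, angles in rad, forces in N, time in s.
With the tool pointing down it reaches from about 0.375 to 0.9 m from the base axis. Payload 3.1 kg.
Tool frame: the origin (TCP) lies midway between the tips of the shut fingers; the grasp point (between the pads) lies 19 mm behind it; x points along the fingers, y is the direction in which the jaws open and shut, and the axes are right-handed (so a half turn about x gives the same grasp; the last joint's range is limited). The gripper opens to 85 mm and grips with 20 to 120 N. Pads are 22 mm wide; open, the fingers measure 114 mm over their backs; the gripper's body (76 mm by 85 mm) begins 54 mm behind the grasp point. The pads swing forward as they close: fully open they stand 13 mm farther back than shut.
Start: joints at [1.077, 0.527, 1.433, -0, 1.181, -0.178], TCP at [0.193, 0.594, 0.231] pointing down, gripper open.
Joint ranges: [-3.08, 3.08], [-0.75, 2.2], [0.22, 2.44], [-1.43, 4.57], [0, 2.65], [-2.85, 2.85]. Speed limits (rad/s): [2.79, 2.79, 3.14, 3.14, 3.14, 3.14].

## Interface

Orientations are given as a unit quaternion [x, y, z, w].
In Python, from station import manip gives the robot as it stands.
- The arm moves only by the tool carry_out, never from a script. Its argument "commands" is a list that holds one entry, the list of rows, each a list of 7 numbers: the shift along the tool's x, y, z in units of 25 mm (1.0 is 25 mm), then the turn, a rotation vector about the tool's x, y, z in units of 5 degrees (1.0 is 5 degrees), then the finger opening in mm, from 0 to 85.4. A call has exactly 5 rows; each row is the pose to reach, as a shift and turn from the pose commanded when the call began, along the tool's axes at that moment; what a row does not reach only later rows make up. A row lasts 1/10 s, in which the tool goes at most 50 mm and 8.59 degrees, less where a joint would pass 70% of its speed; a pose out of reach is approached as far as the arm can. A call with a gripper value outside its range is refused whole. The fingers move at their own pace and stop on an object; "force" is the grip in N (left out, the last holds). Time passes only in rows, so rows that repeat a pose let the fingers close, or fill a call up. It gives the time, the measured TCP pose, the force and the opening at its end, in the units of the state.
- manip.sense(): the state, without advancing time (a new reading comes with each control period).
- manip.snapshot(name): name is "scene" or "top" or "wrist"; returns a dict with "image" (420x560x3 uint8, red, green, blue), "fx", "fy", "cx", "cy" (pixels), "rvec" (rotation vector, rad) and "tvec" (3), from world to camera coordinates, as OpenCV has them. Camera axes: x right, y down, z forward; pixel columns grow to the right and rows downward; lengths in m; the calibration is good to about 2 mm. A picture is of the moment at which its call begins. There is no depth.
- manip.sign_off(): hands the job in, once; it reports no verdict.
The state is a dict: "t": time; "q": joint angles; "qd": joint speeds; "tau": joint torques, N m; "tcp_pos": TCP position; "tool_rot": TCP orientation; "force": force on the tool from outside, world axes, zero at the start; "ft_torque": the same for the moment, N m; "finger_gap": opening from 0.0 (shut) to 1.0 (fully open).
Only numpy, scipy, OpenCV 4.12 (cv2) and the standard library are available. Lean on these libraries where they do the work, as an engineer would, in place of code of your own. Each camera call takes 0.05 s, during which the arm holds its last target.

## Task

The orange snap collar on the filter canister's pipe has popped open. Take the green-handled pliers, put their jaws around the collar's two ears and squeeze only as hard as needed until the collar snaps shut, without twisting the collar round the pipe or touching it with the fingers; then lay the pliers back down flat on the grey felt mat and let go. Leave the bronze fragments, the jar and the bottle where they are.

Things in the scene. Friction and masses are not known exactly. Their poses are not given: they have to be found in the camera images.
- handles (a point): Midway between the loose pliers' two green grips, 11 mm over their underside; x points to the jaws, y left, z up. Grip here from above, closing along y. Grips 22 mm high, 76 mm long, 66 mm wide over the outer faces when open. Each 1 mm off this width takes 0.69 mm off the jaw gap. Pressed in 2 to 5 mm (62 mm wide) they hold well enough to be carried.
- jaws (a point): Midway between the pliers' two steel jaws, 9 mm behind their tips, 110 mm ahead (+x) of handles and 3 mm lower; same axes. The jaws are 16 mm high (8 mm above and below this point), 8 mm thick, 41 mm apart here when open, and close equally towards this point.
- pliers: The pliers: 160 mm long, about 120 g, heaviest in the grips, flat; origin at the pivot, on the underside, 65 mm ahead of handles. A spring holds them open against a stop: squeezed at the grips it yields from about 6 N and takes about 12 N at 26 mm width with empty jaws; every 1.45 N in the jaws costs 1 N more.
- ears (a point): Between the open snap collar's two upright orange ears, at half height, 52 mm from the pipe's axis on the robot's side; x points to the pipe's axis, y left, z up. Ears 24 mm high, 5 mm thick, from 11 mm before to 16 mm behind this point. Outer faces: right y = -6 mm, left +6 mm shut, +12 mm open. With the screw head on the right ear 13 to 22 mm over all shut, 19 to 28 mm open.
- moving_ear: the left ear, which moves as the collar closes (about 6 mm). Pinching it takes up to about 10 N in the jaws; near the end of its travel (last 1 mm) it snaps shut by itself and stays. Squeezed with more than 13 N it cracks
- clip (a joint): closing angle of the collar, rad: 0 popped open, 0.066 snapped shut
- collar: The orange collar on the grey pipe of a white canister (124 mm wide, 173 mm high, fixed); origin on the pipe's axis at the ears' half height. The right (-y) ear is part of it and carries a round brass screw head that stands out 1 to 10 mm, set differently each time. The collar turns on the pipe if one ear alone is pushed with over 1.3 N; pinched from both sides it centres itself.
- mat: grey felt mat, fixed, 280 mm (x) by 360 mm (y), 3 mm thick, origin at the centre of its underside
- jar: glass jar with a red lid, 68 mm wide, 95 mm high, origin under its centre; bystander
- bottle: white bottle with a steel cap, 60 mm wide, 130 mm high, origin under its centre; bystander
- fragment1: flat bronze fragment 75 x 24 x 5 mm on the mat, origin under its centre; bystander
- fragment2: flat bronze fragment 60 x 24 x 5 mm on the mat, origin under its centre; bystander
Mind the look-alikes: they are no part of the job. There is more than one size of the pliers; the job needs the middle-sized.

How it is judged:
On the way, in this order (a step that is already met when the one before it is completed fails the run):
1. the pliers' jaws are around the ears of the still open collar (distance between jaws and ears below 0.016 m and value of joint clip below 0.035 rad), for 0.1 s.
2. the collar is snapped shut with the jaws around its ears (distance between jaws and ears below 0.016 m and value of joint clip above 0.058 rad), for 0.1 s.
At the end, for the whole second after the job is handed in: the collar is snapped shut (clip above 0.058 rad), its ears within 15 mm of where they were, and the released pliers lie flat (within 0.1 rad) and still with their pivot over the felt mat (value of joint clip above 0.058 rad and distance of ears from where it was at the start of the episode below 0.015 m and x of pliers in the frame of mat between -0.14 and 0.14 m and y of pliers in the frame of mat between -0.18 and 0.18 m and height (world z) of pliers below 0.008 m and angle between pliers's own z axis and vertical below 0.1 rad and linear speed of pliers below 0.02 m/s and contact force between the fingers and pliers below 0.1 N); the robot touches nothing.
It fails at once if the ears are squeezed with more than 13 N (contact force between pliers and moving_ear above 13 N).
It fails at once if the collar is twisted round the pipe by more than 15 mm at the ears (distance of ears from where it was at the start of the episode above 0.015 m).
It fails at once if the fingers press on the collar (contact force between the fingers and collar above 1 N).
It fails at once if a bystander is moved by more than 15 mm (distance of any of jar, bottle, fragment1, fragment2 from where it was at the start of the episode above 0.015 m).
It also fails if it takes over 64 s, if anything falls off the work surface, if the arm or the gripper's body presses on something with over 40 N, if the wrist force passes 120 N, or if a joint passes its speed limit or range.

## Working session

There is one attempt and no reset: what is moved stays moved. The work goes in short steps, Python scripts to look and compute and a tool call to move; the robot and the scene stay as the last step left them, time stands still between calls to the robot, and variables do not carry over. Pictures are saved under pics/ and viewed, and the job is handed in when it is done.

Besides the shell and the picture viewer there is one more tool, called after ">>>" as name([rows], argument=value, ...), one row to a line, values as JSON. carry_out: Moves the arm, as the interface text tells. Its arguments: {"type":"object","properties":{"commands":{"type":"array"},"force":{"type":"number"}},"required":["commands"]}

```bash
mkdir -p pics
cat > h.py <<'E'
import numpy as np,cv2
from station import manip
def snap(n,f):
    s=manip.snapshot(n); cv2.imwrite('pics/'+f,s['image'][:,:,::-1]); 
    np.savez('pics/'+f+'.npz',**{k:v for k,v in s.items()}); return s
def ray(s,u,v):
    R=cv2.Rodrigues(np.array(s['rvec'],float))[0]; t=np.array(s['tvec'],float).ravel()
    d=R.T@np.array([(u-s['cx'])/s['fx'],(v-s['cy'])/s['fy'],1]); return -R.T@t,d
def onz(s,u,v,z):
    c,d=ray(s,u,v); return c+d*(z-c[2])/d[2]
def proj(s,p):
    return cv2.projectPoints(np.array(p,float).reshape(-1,3),np.array(s['rvec'],float),np.array(s['tvec'],float),np.array([[s['fx'],0,s['cx']],[0,s['fy'],s['cy']],[0,0,1.]]),None)[0].reshape(-1,2)
def crop(f,x0,y0,x1,y1,k,out):
    im=cv2.imread('pics/'+f)[y0:y1,x0:x1]; cv2.imwrite('pics/'+out,cv2.resize(im,None,fx=k,fy=k,interpolation=cv2.INTER_CUBIC))
def load(f): 
    d=np.load('pics/'+f+'.npz'); return {k:d[k] for k in d.files}
E
python3 - <<'E'
from h import *
for n in ['scene','top','wrist']: s=snap(n,n+'0.png'); print(n,s['fx'],-cv2.Rodrigues(np.array(s['rvec'],float))[0].T@np.array(s['tvec']).ravel())
print(manip.sense())
E
```

```text
scene 540.9340720711169 [ 1.77850966 -0.20278518  1.02879902]
top 500.138973483115 [ 0.48499241 -0.04121878  1.18834745]
wrist 352.25794016072155 [0.12364671 0.61591208 0.3735698 ]
{'t': 0.15, 'q': array([ 1.07755661e+00,  5.28244410e-01,  1.43360183e+00,  3.21206775e-05,
        1.18140765e+00, -1.78485479e-01]), 'qd': array([ 0.00032482, -0.00341347, -0.0042057 ,  0.00116042,  0.00079538,
        0.00155283]), 'tau': array([ 1.60461032e-04, -4.42742944e+01, -1.78274649e+01, -2.63841575e-04,
        5.55004794e-03,  5.53926824e-07]), 'tcp_pos': array([0.19318225, 0.59382293, 0.23056543]), 'tool_rot': array([ 0.1102768 ,  0.69857076, -0.11137892,  0.69816377]), 'force': array([-0.01542502,  0.44995772, -0.67793325]), 'ft_torque': array([0.01514428, 0.05089008, 0.01109407]), 'finger_gap': 0.999701665098444}
```

View pics/scene0.png

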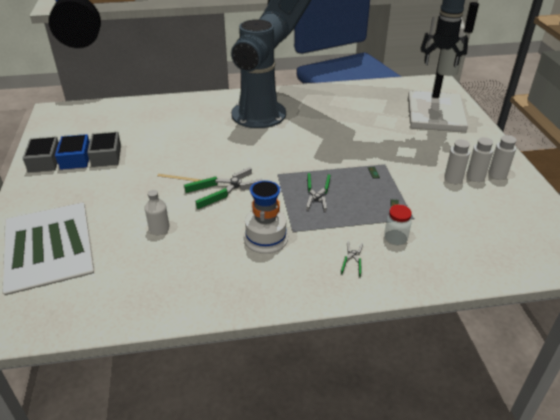

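View pics/top0.png

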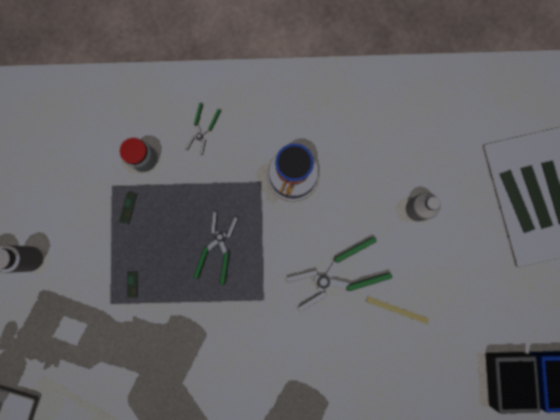

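View pics/wrist0.png

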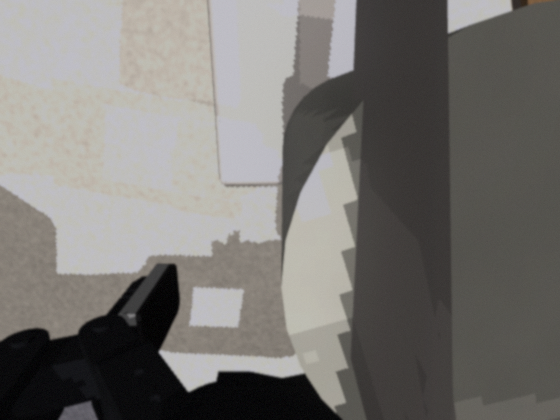

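The middle-sized pliers are on the mat, with the pivot near (220,238) in the top view. The canister is at (294,165) and its ears at about (289,187). I'll enlarge both.

Run:
```python
from h import *
crop('top0.png',180,200,260,295,6,'a.png'); crop('top0.png',255,135,335,210,8,'b.png'); crop('scene0.png',225,170,325,255,7,'c.png')
s=load('top0.png')
for n,u,v,z in [('piv',220,238,.014),('matTL',112,185,.003),('matBR',264,300,.003),('ears',289,187,.1),('pipe',294,162,.17),('jar',134,151,.095),('bottle',432,201,.13),('f1',129,207,.006),('f2',132,284,.006)]: print(n,onz(s,u,v,z).round(3))
```

```text
piv [0.537 0.108 0.014]
matTL [0.671 0.368 0.003]
matBR [0.39  0.008 0.003]
ears [ 0.641 -0.056  0.1  ]
pipe [ 0.683 -0.067  0.17 ]
jar [0.732 0.288 0.095]
bottle [ 0.599 -0.358  0.13 ]
f1 [0.617 0.326 0.006]
f2 [0.435 0.317 0.006]
```

View pics/a.png

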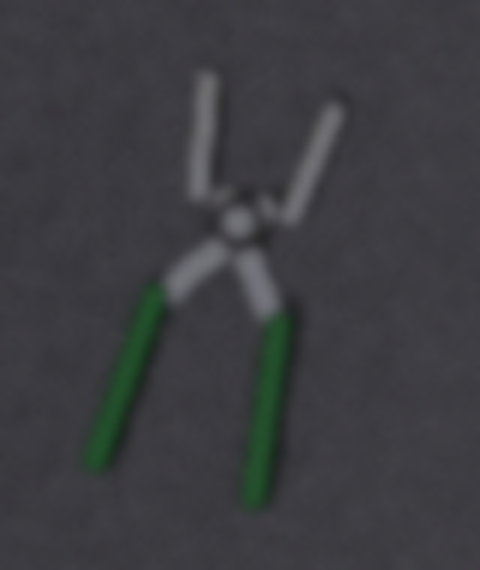

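View pics/b.png

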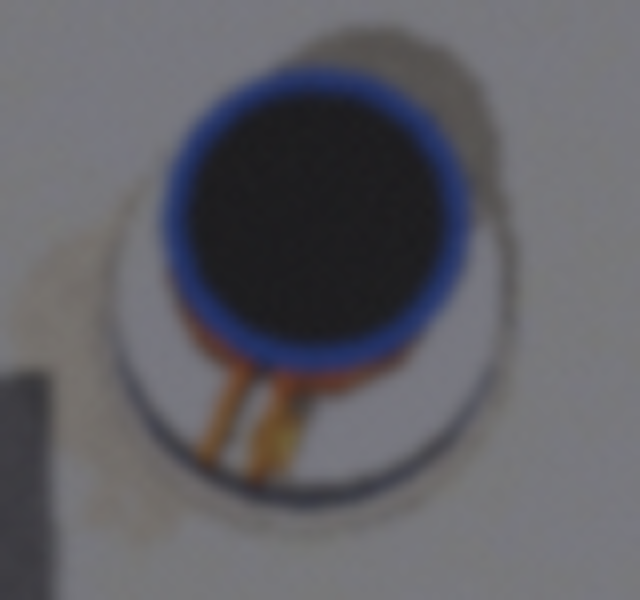

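View pics/c.png

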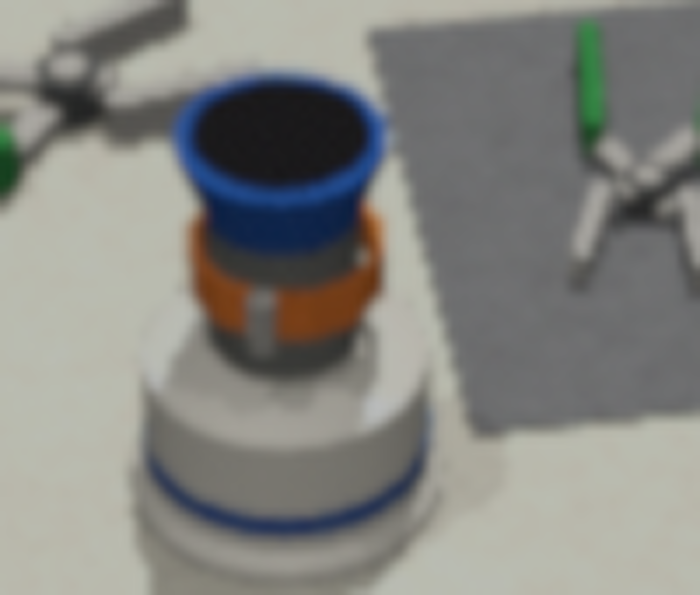

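```bash
cat >> h.py <<'E'
from scipy.spatial.transform import Rotation as Rn
def tgtR(yaw):  # tool x down, tool y along pliers y (yaw heading of pliers x)
    c,s=np.cos(yaw),np.sin(yaw); X=np.array([0,0,-1.]);Y=np.array([-s,c,0]); return np.c_[X,Y,np.cross(X,Y)]
def cmd(p,R,p0=None,R0=None):
    st=manip.sense()
    if p0 is None: p0=st['tcp_pos']
    if R0 is None: R0=Rn.from_quat(st['tool_rot']).as_matrix()
    d=R0.T@(np.array(p)-p0)/.025; r=Rn.from_matrix(R0.T@R).as_rotvec(degrees=True)/5
    return np.r_[d,r].round(3)
E
python3 - <<'E'
from h import *
st=manip.sense();R=Rn.from_quat(st['tool_rot']).as_matrix();print(R.round(3))
s=load('wrist0.png');Rc=cv2.Rodrigues(s['rvec'])[0];c=-Rc.T@s['tvec'].ravel()
print('cam in tool',R.T@(c-st['tcp_pos']),'\n',(Rc@R).round(3))
s=load('top0.png')
for u,v in [(97,465),(255,500),(155,290),(278,315),(238,223),(205,75),(337,107)]: print(onz(s,180+u/6-.4,200+v/6-.4,.02 if v>250 else .016).round(4))
for y in (-.234,np.pi-.234): print(cmd([.5,.1,.25],tgtR(y)))
s1=load('scene0.png')
ax=np.array([.683,-.068])
v=np.array([1.7785-.683,-.203+.068]);v/=np.linalg.norm(v)
for z in (.09,.1,.11,.12,.13,.14): print(z,proj(s1,np.r_[ax+v*.036,z]))
E
```

```text
[[-0.001  0.31   0.951]
 [-0.001  0.951 -0.31 ]
 [-1.    -0.002 -0.   ]]
cam in tool [-0.14297967 -0.00075695 -0.0730042 ] 
 [[ 0.001  1.     0.001]
 [-0.289 -0.     0.957]
 [ 0.957 -0.001  0.289]]
[0.4475 0.1647 0.02  ]
[0.4326 0.1038 0.02  ]
[0.5143 0.1417 0.02  ]
[0.5034 0.094  0.02  ]
[0.5396 0.1096 0.016 ]
[0.5981 0.1218 0.016 ]
[0.5841 0.0701 0.016 ]
[-7.5900e-01 -1.4984e+01  1.7785e+01 -9.2600e-01 -4.0000e-03  1.9000e-02]
[-7.5900e-01 -1.4984e+01  1.7785e+01  3.5074e+01  2.8000e-02  7.0000e-03]
0.09 [[265.11218271 221.62374171]]
0.1 [[265.05364147 218.7481569 ]]
0.11 [[264.99457831 215.84693466]]
0.12 [[264.93498621 212.9197306 ]]
0.13 [[264.87485803 209.96619413]]
0.14 [[264.81418651 206.98596833]]
```

Run:
```python
from h import *
print(cmd([.63,-.055,.25],tgtR(-.2)))
```

```text
[-7.5400e-01 -1.9270e+01  2.4649e+01 -1.3150e+00 -5.0000e-03  1.8000e-02]
```

>>> carry_out([
  [[-0.1,-1.2,1.55,-0.1,0,0,85],[-0.2,-2.4,3.1,-0.2,0,0,85],[-0.25,-3.6,4.65,-0.4,0,0,85],[-0.25,-4.8,6.2,-0.5,0,0,85],[-0.25,-6.0,7.7,-0.5,0,0,85]],
], force=20)

```text
t: 0.65
tcp_pos: [0.3308, 0.3904, 0.2375]
tool_rot: [0.095, 0.701, -0.095, 0.701]
force: [1.0, -0.4, 0.7]
finger_gap: 0.993
```

>>> carry_out([
  [[-0.1,-1.2,1.55,-0.1,0,0,85],[-0.2,-2.4,3.1,-0.2,0,0,85],[-0.25,-3.6,4.65,-0.3,0,0,85],[-0.25,-4.8,6.2,-0.4,0,0,85],[-0.25,-6.0,7.7,-0.4,0,0,85]],
])

```text
t: 1.15
tcp_pos: [0.4763, 0.1941, 0.2438]
tool_rot: [0.083, 0.702, -0.083, 0.702]
force: [0.5, -0.3, 1.0]
finger_gap: 0.997
```

Run:
```python
from h import *
print(manip.sense()['tcp_pos'],cmd([.63,-.055,.25],tgtR(-.2)))
```

```text
[0.47629717 0.19411889 0.24382862] [-2.470e-01 -8.248e+00  8.311e+00 -4.170e-01  1.000e-03 -1.000e-03]
```

>>> carry_out([
  [[0,-1.2,1.2,-0.1,0,0,85],[-0.1,-2.4,2.4,-0.2,0,0,85],[-0.2,-3.6,3.6,-0.3,0,0,85],[-0.2,-4.8,4.8,-0.4,0,0,85],[-0.2,-6.0,6.0,-0.4,0,0,85]],
])

```text
t: 1.65
tcp_pos: [0.5866, 0.0134, 0.2487]
tool_rot: [0.071, 0.704, -0.071, 0.703]
force: [0.9, 0.7, 0.1]
finger_gap: 1.0
```

>>> carry_out([
  [[0,-0.9,0.9,0,0,0,85],[0,-1.4,1.4,0,0,0,85],[0,-1.5,1.5,0,0,0,85],[0,-1.5,1.5,0,0,0,85],[0,-1.5,1.5,0,0,0,85]],
])

```text
t: 2.15
tcp_pos: [0.6142, -0.0276, 0.2486]
tool_rot: [0.071, 0.704, -0.07, 0.703]
force: [-0.0, -0.1, 0.0]
finger_gap: 0.995
```

Run:
```python
from h import *
print(manip.sense()['tcp_pos'],cmd([.63,-.055,.25],tgtR(-.2)))
s=snap('wrist','w1.png')
print(proj(s,[[.632,-.056,.116],[.683,-.068,.173]]))
```

```text
[ 0.61419388 -0.02758153  0.24862098] [-0.057 -0.949  0.837  0.001 -0.02  -0.007]
[[253.49308586 218.22562953]
 [246.8302043  313.53899552]]
```

View pics/w1.png

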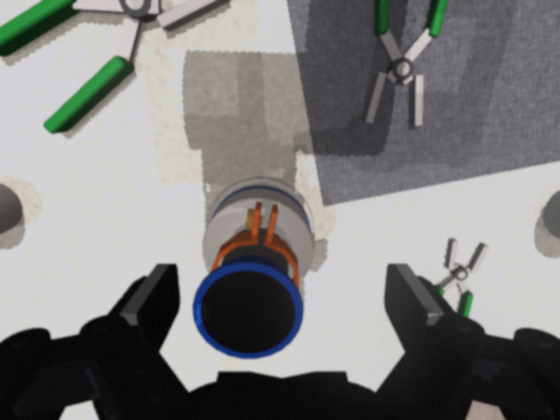

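Run:
```python
from h import *
crop('w1.png',195,170,325,365,4,'d.png');crop('w1.png',230,190,300,260,10,'e.png')
```

```text
(no output)
```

View pics/d.png

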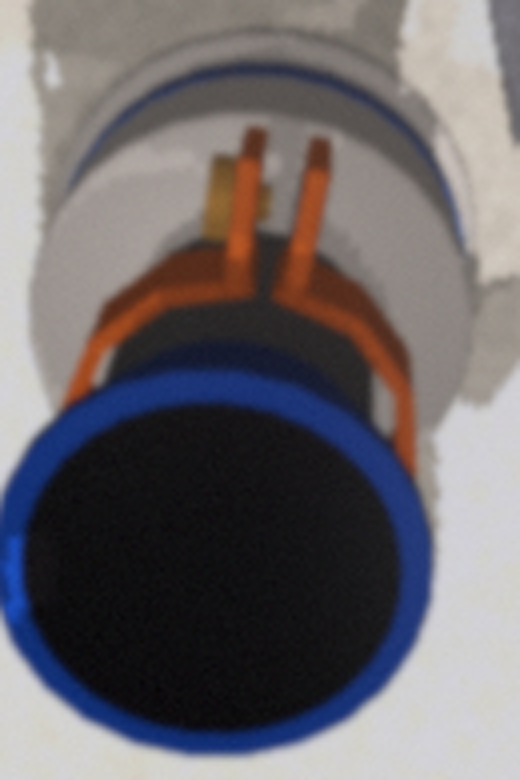

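View pics/e.png

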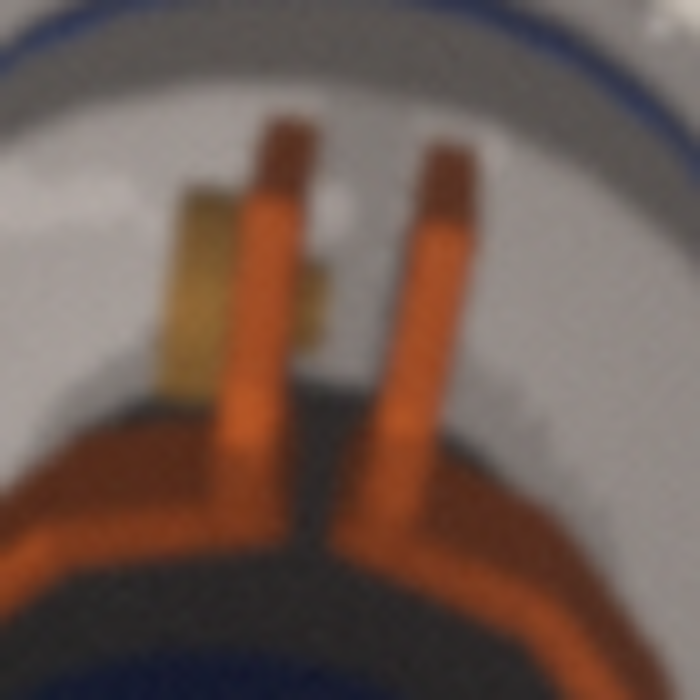

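Run:
```python
from h import *
from scipy.optimize import least_squares
s=load('w1.png')
E=lambda a,b:(230+a/10-.45,190+b/10-.45)
ax=onz(s,195+215/4,170+560/4,.173);print('axis',ax)
st=load('top0.png');print(onz(st,255+318/8-.4,135+218/8-.4,.173))
pts=[((-11,-6,12),E(243,188)),((-11,-1,12),E(300,192)),((-11,-6,-12),E(263,118)),((-11,-1,-12),E(318,122))]
def pose(p,l): 
    c,q=np.cos(p[3]),np.sin(p[3]);l=np.array(l)/1e3
    return np.array([p[0]+c*l[0]-q*l[1],p[1]+q*l[0]+c*l[1],p[2]+l[2]])
A=np.array([.683,-.068])
def f(p,A=A):
    r=[]
    for l,u in pts: r+=list(proj(s,pose(p,l))[0]-u)
    a=pose(p,(52,0,0))[:2]-A
    return np.r_[r,a/.0015]
for A1 in (A,ax[:2]):
    o=least_squares(f,[.632,-.056,.116,-.2],args=(A1,),x_scale=[.01,.01,.01,.1]);print(o.x,o.fun.round(2))
p=o.x
for l in [(-11,12,0+12),(-11,7,12),(-11,13,12),(0,-6,12),(0,-11,4),(-6,-11,8),(16,-6,12),(16,12,12)]:
    u=proj(s,pose(p,l))[0]; print(l,((u-[230,190]+.45)*10).round())
u=proj(st,pose(p,(-11,-6,12)))[0];print('top',(u-[255,135]+.4)*8); u=proj(st,pose(p,(-11,14,12)))[0];print('topL',(u-[255,135]+.4)*8)
```

```text
axis [ 0.68043668 -0.06599586  0.173     ]
[ 0.68252588 -0.06740715  0.173     ]
[ 0.63426718 -0.05098954  0.11120531 -0.33415576] [-0.25  0.46  0.26  0.85 -0.13 -0.95  0.11 -0.61  0.26 -0.03]
[ 0.63161971 -0.04963202  0.12041219 -0.32183286] [-0.39  0.61  0.34  0.95 -0.19 -1.09  0.24 -0.79  0.34 -0.06]
(-11, 12, 12) [470. 221.]
(-11, 7, 12) [406. 213.]
(-11, 13, 12) [483. 222.]
(0, -6, 12) [225. 327.]
(0, -11, 4) [171. 286.]
(-6, -11, 8) [174. 231.]
(16, -6, 12) [206. 515.]
(16, 12, 12) [431. 541.]
top [263.22128735 483.02284264]
topL [191.31113854 461.33642991]
```

Run:
```python
from h import *
s=load('w1.png')
for u,v in [(401,70),(372,122),(418,124)]: print(onz(s,u,v,.014))
print(cmd([.476,.1255,.20],tgtR(-.245)))
```

```text
[0.54076763 0.10886478 0.014     ]
[0.58577595 0.07377662 0.014     ]
[0.59743459 0.12081845 0.014     ]
[ 1.962e+00  4.901e+00 -6.633e+00  5.210e-01 -1.400e-02 -5.000e-03]
```

>>> carry_out([
  [[0.0,1.0,-1.4,0.1,0,0,85],[0.0,2.0,-2.8,0.2,0,0,85],[0.4,3.0,-4.2,0.3,0,0,85],[0.8,4.0,-5.5,0.4,0,0,85],[1.4,4.8,-6.5,0.4,0,0,85]],
])

```text
t: 2.7
tcp_pos: [0.4775, 0.1234, 0.2144]
tool_rot: [0.083, 0.702, -0.082, 0.703]
force: [1.3, 1.4, 0.0]
finger_gap: 0.995
```

>>> carry_out([
  [[0.4,0,0,0,0,0,85],[0.4,0,0,0,0,0,85],[0.4,0,0,0,0,0,85],[0.4,0,0,0,0,0,85],[0.4,0,0,0,0,0,85]],
])

```text
t: 3.2
tcp_pos: [0.4813, 0.1202, 0.2043]
tool_rot: [0.084, 0.702, -0.084, 0.703]
force: [-0.5, 0.2, 0.3]
finger_gap: 0.995
```

Run:
```python
from h import *
print(manip.sense()['tcp_pos'],cmd([.4773,.1241,.1],tgtR(-.235)))
s=snap('wrist','w2.png')
```

```text
[0.48125215 0.12023921 0.20434887] [ 4.174e+00  1.110e-01 -1.970e-01 -2.800e-02  1.900e-02 -4.000e-03]
```

View pics/w2.png

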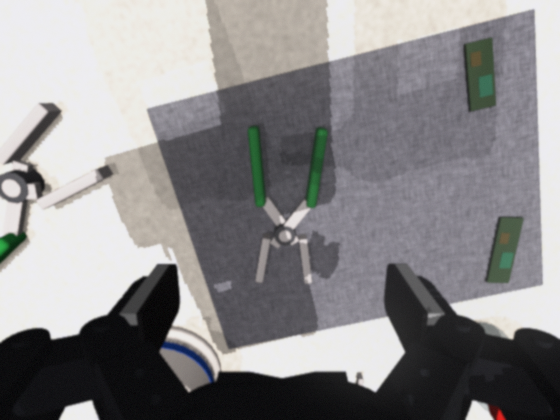

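Run:
```python
from h import *
crop('w2.png',230,115,340,295,4,'f.png')
s=load('w2.png')
P={k:onz(s,*k,z) for k,z in {(254,130):.02,(322,131):.02,(261,205):.02,(313,205):.02,(286,235):.015,(261,281):.014,(307,281):.014}.items()}
for k in P: print(k,P[k].round(4))
```

```text
(254, 130) [0.4327 0.105  0.02  ]
(322, 131) [0.4483 0.1652 0.02  ]
(261, 205) [0.5037 0.0931 0.02  ]
(313, 205) [0.5156 0.1422 0.02  ]
(286, 235) [0.5419 0.109  0.015 ]
(261, 281) [0.587 0.071 0.014]
(307, 281) [0.5985 0.1184 0.014 ]
```

View pics/f.png

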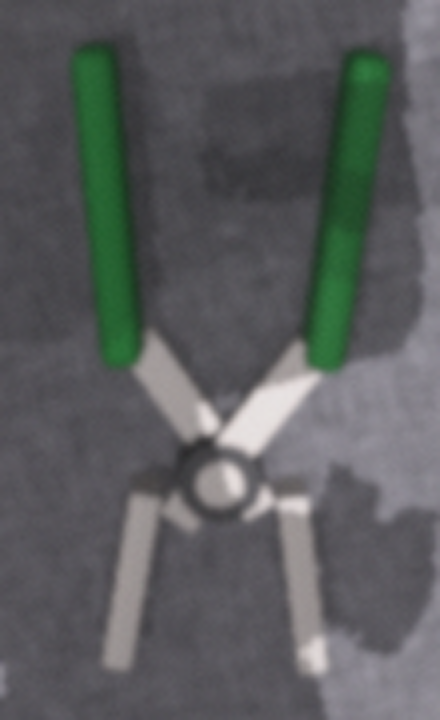

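Run:
```python
from h import *
print(cmd([.478,.1254,.04],tgtR(-.25)))
```

```text
[ 6.57e+00  1.68e-01 -1.76e-01  1.45e-01  1.50e-02 -4.00e-03]
```

>>> carry_out([
  [[1.6,0.17,-0.18,0.15,0,0,85],[3.2,0.17,-0.18,0.15,0,0,85],[4.8,0.17,-0.18,0.15,0,0,85],[6.0,0.17,-0.18,0.15,0,0,85],[6.5,0.17,-0.18,0.15,0,0,85]],
])

```text
t: 3.75
tcp_pos: [0.4758, 0.1255, 0.0389]
tool_rot: [0.088, 0.703, -0.089, 0.7]
force: [-1.0, -0.6, 0.2]
finger_gap: 0.999
```

>>> carry_out([
  [[0,0,0,0,0,0,85],[0,0,0,0,0,0,85],[0,0,0,0,0,0,85],[0,0,0,0,0,0,85],[0,0,0,0,0,0,85]],
])

```text
t: 4.25
tcp_pos: [0.4774, 0.1261, 0.0424]
tool_rot: [0.088, 0.701, -0.088, 0.702]
force: [0.3, 0.7, 1.2]
finger_gap: 0.994
```

Run:
```python
from h import *
print(manip.sense()['tcp_pos'],cmd([.478,.1254,.002],tgtR(-.25)))
s=snap('wrist','w3.png')
```

```text
[0.47742339 0.12610801 0.04240735] [ 1.616 -0.023  0.026  0.009  0.025 -0.007]
```

View pics/w3.png

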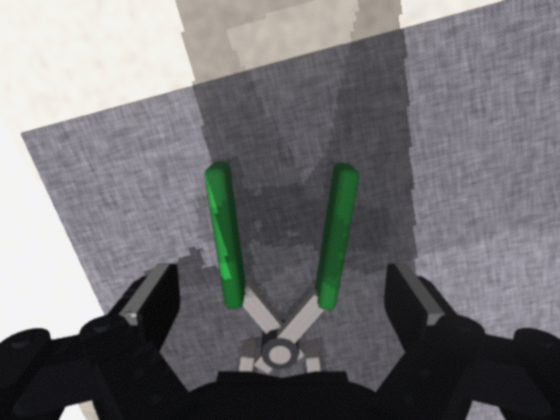

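>>> carry_out([
  [[0.5,0,0,0,0,0,85],[1.0,0,0,0,0,0,85],[1.4,0,0,0,0,0,85],[1.6,0,0,0,0,0,85],[1.6,0,0,0,0,0,80]],
])

```text
t: 4.8
tcp_pos: [0.4758, 0.126, -0.0]
tool_rot: [0.088, 0.703, -0.088, 0.701]
force: [-0.5, 0.2, -0.3]
finger_gap: 0.933
```

>>> carry_out([
  [[0,0,0,0,0,0,72],[0,0,0,0,0,0,68],[0,0,0,0,0,0,66],[0,0,0,0,0,0,64],[0,0,0,0,0,0,62]],
])

```text
t: 5.3
tcp_pos: [0.4768, 0.1262, 0.0025]
tool_rot: [0.088, 0.701, -0.088, 0.702]
force: [-1.4, 0.4, 7.8]
finger_gap: 0.723
```

>>> carry_out([
  [[0,0,0,0,0,0,62],[0,0,0,0,0,0,62],[0,0,0,0,0,0,62],[0,0,0,0,0,0,62],[0,0,0,0,0,0,62]],
])

```text
t: 5.8
tcp_pos: [0.4768, 0.1262, 0.0025]
tool_rot: [0.088, 0.701, -0.088, 0.702]
force: [-0.5, 0.4, 8.4]
finger_gap: 0.727
```

Run:
```python
from h import *
st=manip.sense();print(st['tcp_pos'],st['finger_gap']*85.4,st['force'])
s=snap('wrist','w4.png')
```

```text
[0.47679018 0.1261708  0.00254013] 62.07450767802895 [-0.50248617  0.39496457  8.43929628]
```

View pics/w4.png

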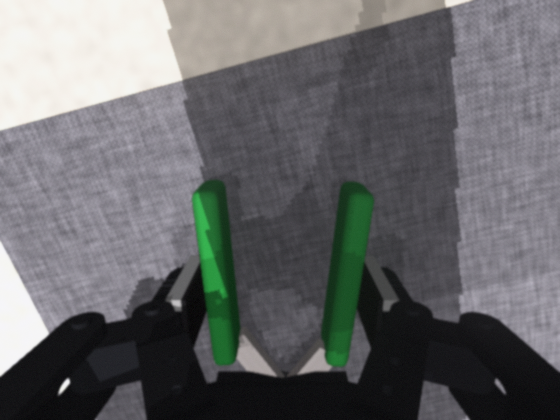

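>>> carry_out([
  [[-0.4,0,0,0,0,0,62],[-1.2,0,0,0,0,0,62],[-2.2,0,0,0,0,0,62],[-3.2,0,0,0,0,0,62],[-4.2,0,0,0,0,0,62]],
])

```text
t: 6.35
tcp_pos: [0.4764, 0.126, 0.1077]
tool_rot: [0.088, 0.702, -0.088, 0.702]
force: [-0.4, -0.5, -0.6]
finger_gap: 0.724
```

Run:
```python
from h import *
st=manip.sense();print(st['tcp_pos'],st['finger_gap']*85.4,st['force'])
print(cmd([.4694,.006,.125],tgtR(-.328)))
snap('scene','s2.png'); crop('s2.png',210,110,350,250,5,'g.png')
```

```text
[0.47644803 0.12602668 0.10771058] 61.82754542093091 [-0.3617951  -0.45419964 -0.64670273]
[-6.920e-01 -4.722e+00  9.120e-01  9.010e-01  1.000e-03 -0.000e+00]
```

View pics/g.png

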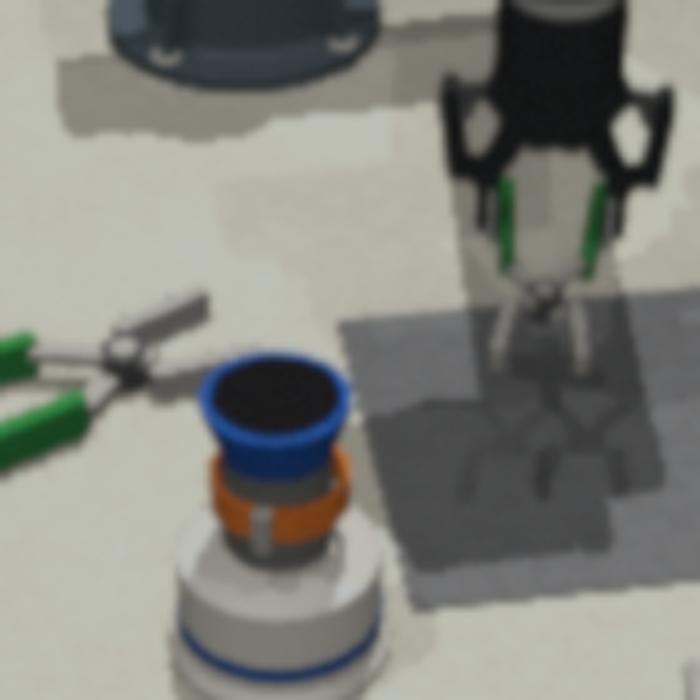

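Run:
```python
from h import *
s=load('s2.png'); d=np.array([np.cos(-.25),np.sin(-.25)]);n=np.array([-d[1],d[0]]);H=np.array([.4765,.126])+.001*d
for l,y,z in [(119,19+8,.108),(119,-27,.108),(119,19,.124),(65,0,.125),(-38,31,.13),(-38,-31,.13)]:
    print(l,y,z,(proj(s,np.r_[H+l/1e3*d+y/1e3*n,z])[0]-[210,110]+.4)*5)
```

```text
119 27 0.108 [591.11916319 362.56485239]
119 -27 0.108 [495.32561948 357.07535493]
119 19 0.124 [578.44303425 338.96193046]
65 0 0.125 [548.07170259 279.91235445]
-38 31 0.13 [606.1147387  177.32798141]
-38 -31 0.13 [503.36136685 171.95589995]
```

>>> carry_out([
  [[-0.2,-1.0,0.2,0.2,0,0,62],[-0.4,-2.0,0.4,0.4,0,0,62],[-0.5,-3.0,0.6,0.6,0,0,62],[-0.5,-4.0,0.8,0.8,0,0,62],[-0.5,-4.7,0.9,0.9,0,0,62]],
])

```text
t: 6.9
tcp_pos: [0.4696, 0.0052, 0.1193]
tool_rot: [0.116, 0.697, -0.116, 0.698]
force: [-0.3, 0.1, -0.8]
finger_gap: 0.73
```

>>> carry_out([
  [[0,0,0,0,0,0,62],[0,0,0,0,0,0,62],[0,0,0,0,0,0,62],[0,0,0,0,0,0,62],[0,0,0,0,0,0,62]],
])

```text
t: 7.4
tcp_pos: [0.4695, 0.0074, 0.1188]
tool_rot: [0.115, 0.698, -0.115, 0.698]
force: [-0.0, -0.9, -1.6]
finger_gap: 0.727
```

Run:
```python
from h import *
st=manip.sense();print(st['tcp_pos'],st['finger_gap']*85.4,st['force'])
print(cmd([.4694,.006,.1075],tgtR(-.328)))
snap('scene','s3.png'); crop('s3.png',210,110,320,250,5,'g.png')
snap('top','t3.png'); crop('t3.png',220,130,330,290,5,'g2.png')
```

```text
[0.46947066 0.00735825 0.11879391] 62.07016792402446 [-0.01216772 -0.87619601 -1.60509585]
[ 0.452 -0.052  0.015  0.016 -0.002 -0.001]
```

View pics/g.png

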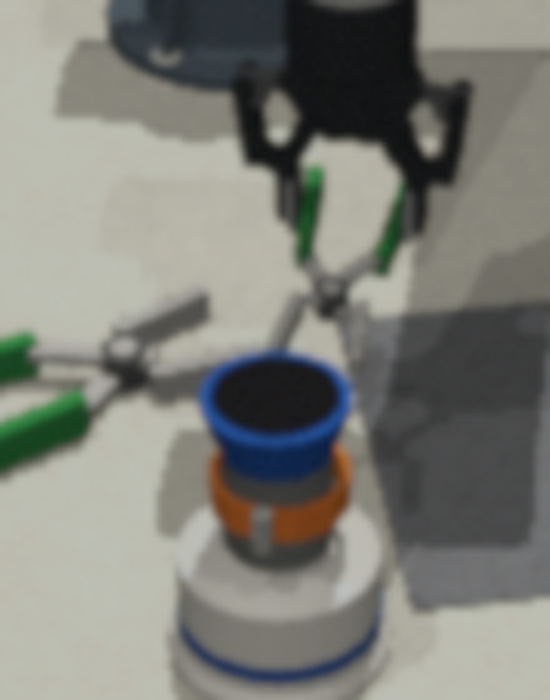

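View pics/g2.png

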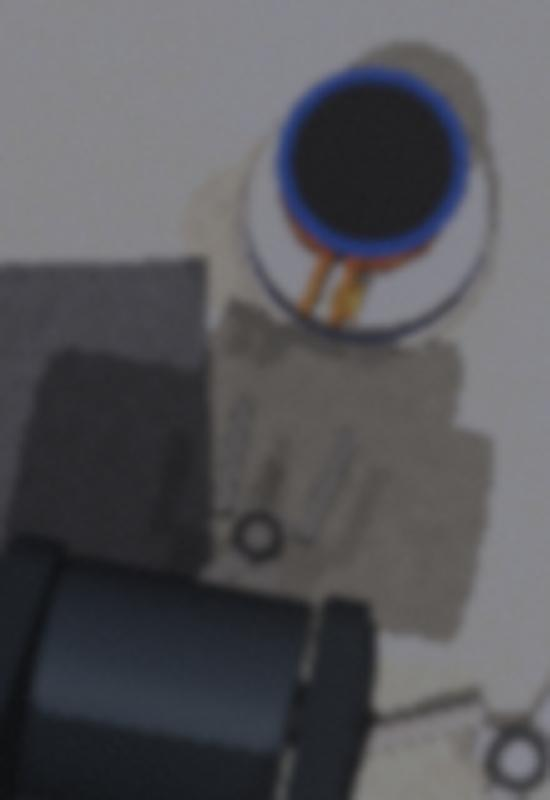

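>>> carry_out([
  [[0.3,-0.05,0.0,0,0,0,62],[0.45,-0.05,0.2,0,0,0,62],[0.45,-0.05,0.5,0,0,0,62],[0.45,-0.05,0.8,0,0,0,62],[0.45,-0.05,1.0,0,0,0,62]],
])

```text
t: 8.0
tcp_pos: [0.4943, -0.0032, 0.1076]
tool_rot: [0.115, 0.697, -0.116, 0.698]
force: [0.2, -0.0, -0.0]
finger_gap: 0.731
```

>>> carry_out([
  [[0,0,0,0,0,0,62],[0,0,0,0,0,0,62],[0,0,0,0,0,0,62],[0,0,0,0,0,0,62],[0,0,0,0,0,0,62]],
])

```text
t: 8.5
tcp_pos: [0.4925, -0.0025, 0.1076]
tool_rot: [0.115, 0.698, -0.115, 0.698]
force: [0.7, -0.2, -1.6]
finger_gap: 0.729
```

Run:
```python
from h import *
st=manip.sense();print(st['tcp_pos'],st['finger_gap']*85.4,st['force'])
print(cmd([.5262,-.0133,.1075],tgtR(-.328)))
s=snap('top','t4.png'); crop('t4.png',250,150,320,230,9,'g2.png')
d=np.array([np.cos(-.328),np.sin(-.328)]);n=np.array([-d[1],d[0]]);H=st['tcp_pos'][:2]+.001*d
for l,y,z in [(119,19,.124),(119,-19,.124),(119,27,.124),(119,-27,.124),(65,0,.125)]:
    print(l,y,z,(proj(s,np.r_[H+l/1e3*d+y/1e3*n,z])[0]-[250,150]+.4)*9)
e=np.array([.633,-.0503])
for x,y,z in [(-11,12,.128),(-11,-6,.128),(-2,-10.7,.124)]: print(x,y,z,(proj(s,np.r_[e+x/1e3*d+y/1e3*n,z])[0]-[250,150]+.4)*9)
```

```text
[ 0.49253702 -0.0025005   0.10761379] 62.256113806621386 [ 0.69679209 -0.23556716 -1.63263346]
[ 0.004  0.024  1.414  0.003 -0.003  0.   ]
119 19 0.124 [221.32170989 445.30895904]
119 -19 0.124 [373.7889652  492.42480348]
119 27 0.124 [189.28358751 435.40845164]
119 -27 0.124 [405.94771494 502.36258748]
65 0 0.125 [229.60617749 684.96256262]
-11 12 0.128 [270.96689813 382.66724232]
-11 -6 0.128 [343.33721207 404.97384029]
-2 -10.7 0.124 [373.23017955 377.15443831]
```

View pics/g2.png

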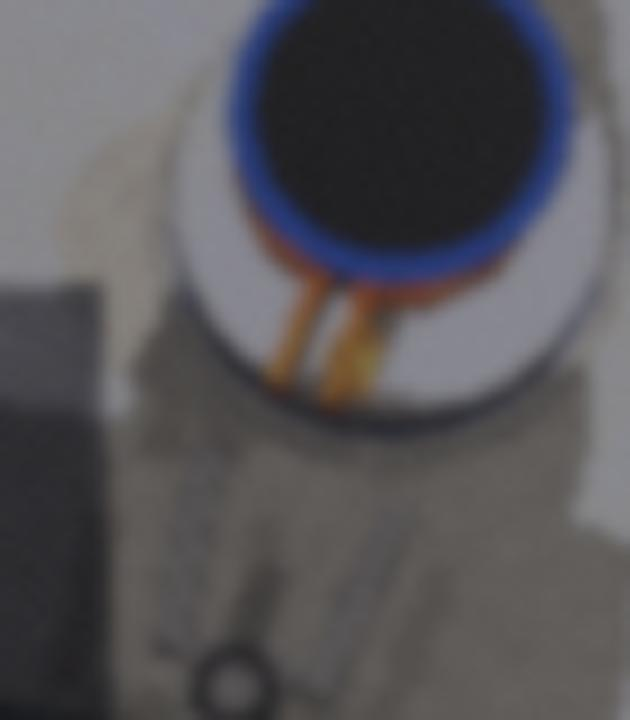

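>>> carry_out([
  [[0,0.03,0.25,0,0,0,62],[0,0.04,0.5,0,0,0,62],[0,0.04,0.75,0,0,0,62],[0,0.04,1.0,0,0,0,62],[0,0.04,1.0,0,0,0,62]],
])

```text
t: 9.05
tcp_pos: [0.5184, -0.0103, 0.1076]
tool_rot: [0.115, 0.697, -0.116, 0.698]
force: [0.1, -0.5, -0.5]
finger_gap: 0.727
```

>>> carry_out([
  [[0,0,0.2,0,0,0,62],[0,0,0.4,0,0,0,62],[0,0,0.4,0,0,0,62],[0,0,0.4,0,0,0,62],[0,0,0.4,0,0,0,62]],
])

```text
t: 9.55
tcp_pos: [0.5259, -0.0128, 0.1075]
tool_rot: [0.115, 0.698, -0.115, 0.697]
force: [0.2, 0.0, -0.8]
finger_gap: 0.726
```

```bash
cat > look.py <<'E'
from h import *
import sys
st=manip.sense();print(st['tcp_pos'],st['finger_gap']*85.4,st['force'],st['ft_torque'])
print(cmd([.5262,-.0133,.1075],tgtR(-.328)))
t=sys.argv[1]
s=snap('top',t+'.png'); crop(t+'.png',250,150,320,230,9,'g2.png')
s1=snap('scene',t+'s.png'); crop(t+'s.png',225,150,305,240,8,'g3.png')
s1=snap('wrist',t+'w.png')
d=np.array([np.cos(-.328),np.sin(-.328)]);n=np.array([-d[1],d[0]]);H=st['tcp_pos'][:2]+.001*d
for l,y,z in [(119,19,.124),(119,-19,.124),(119,27,.124),(119,-27,.124),(65,0,.125)]:
    print(l,y,z,(proj(s,np.r_[H+l/1e3*d+y/1e3*n,z])[0]-[250,150]+.4)*9)
E
python3 look.py t5
```

```text
[ 0.52589674 -0.01281741  0.10751022] 62.01598924965373 [ 1.51322499e-01  6.92694142e-04 -8.36869646e-01] [ 0.01928851  0.0166461  -0.03884968]
[ 0.    -0.014  0.018  0.002 -0.007  0.001]
119 19 0.124 [261.09168767 305.57940351]
119 -19 0.124 [413.11694661 352.32328756]
119 27 0.124 [229.14624447 295.75699569]
119 -27 0.124 [445.18227054 362.18255564]
65 0 0.125 [269.61840706 543.48956041]
```

View pics/g2.png

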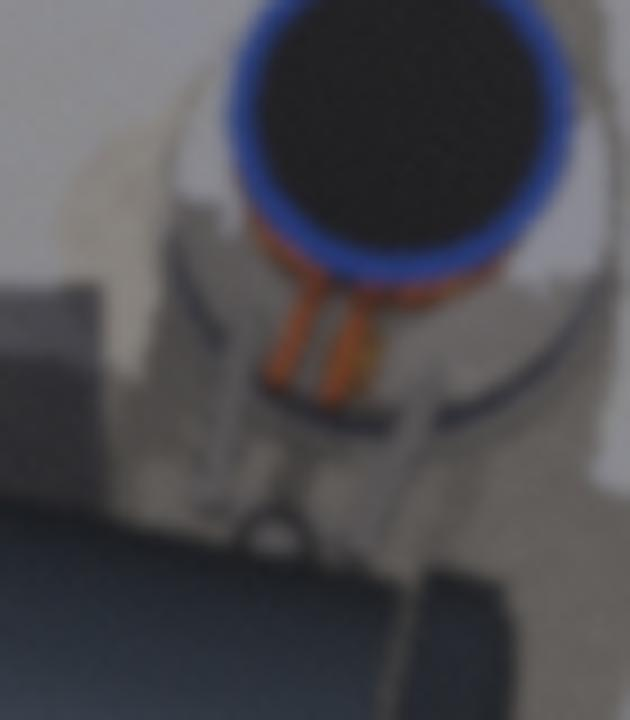

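View pics/g3.png

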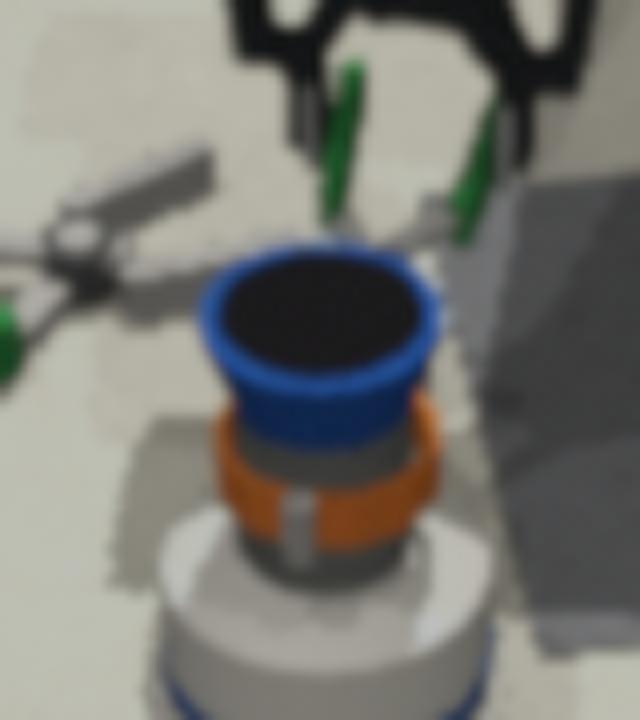

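View pics/t5w.png

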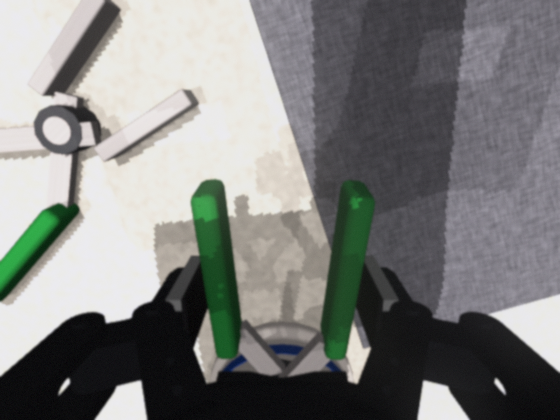

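>>> carry_out([
  [[-0.02,0,0,0,0,0,59],[-0.04,0,0,0,0,0,56],[-0.07,0,0,0,0,0,53],[-0.1,0,0,0,0,0,50],[-0.1,0,0,0,0,0,50]],
])

```text
t: 10.2
tcp_pos: [0.5264, -0.013, 0.1102]
tool_rot: [0.115, 0.698, -0.115, 0.698]
force: [0.5, 0.3, -1.2]
finger_gap: 0.588
```

>>> carry_out([
  [[-0.01,0,0,0,0,0,48],[-0.02,0,0,0,0,0,46],[-0.03,0,0,0,0,0,45],[-0.04,0,0,0,0,0,44],[-0.04,0,0,0,0,0,44]],
])

```text
t: 10.7
tcp_pos: [0.5261, -0.0127, 0.111]
tool_rot: [0.115, 0.698, -0.115, 0.698]
force: [0.2, 0.7, -1.5]
finger_gap: 0.52
```

```bash
python3 look.py t6
```

```text
[ 0.52608921 -0.01274     0.11104891] 44.402560657633 [ 0.22657011  0.72005208 -1.46373781] [0.2519259  0.01775843 0.17272503]
[ 0.142 -0.02   0.011  0.004 -0.004 -0.001]
119 19 0.124 [260.74753764 304.79116695]
119 -19 0.124 [412.76919073 351.53288572]
119 27 0.124 [228.80285094 294.96921375]
119 -27 0.124 [444.83375289 361.39169672]
65 0 0.125 [269.27174947 542.69114321]
```

View pics/g2.png

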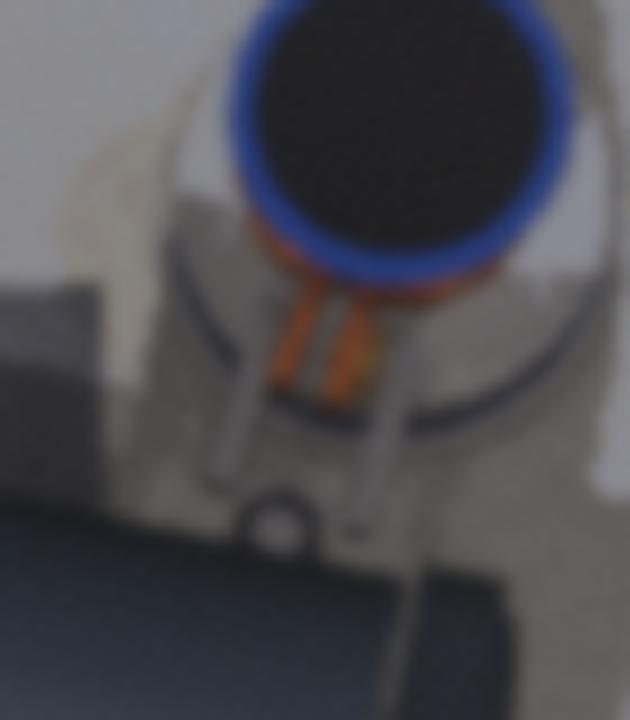

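View pics/t6w.png

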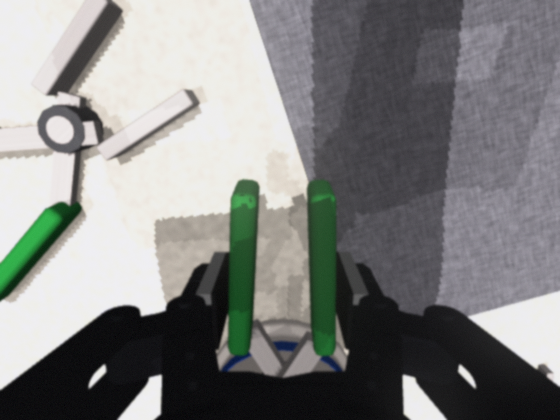

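>>> carry_out([
  [[0,-0.03,0,0,0,0,44],[0,-0.05,0,0,0,0,44],[0,-0.05,0,0,0,0,44],[0,-0.05,0,0,0,0,44],[0,-0.05,0,0,0,0,44]],
])

```text
t: 11.35
tcp_pos: [0.5259, -0.0142, 0.1111]
tool_rot: [0.115, 0.698, -0.115, 0.698]
force: [-0.1, 0.6, -2.1]
finger_gap: 0.519
```

```bash
python3 look.py t7
```

```text
[ 0.52588859 -0.01419558  0.11106309] 44.34339167128551 [-0.13462317  0.57469322 -2.14926323] [0.22578659 0.00866542 0.10433574]
[0.143 0.038 0.    0.    0.001 0.001]
119 19 0.124 [266.85822951 305.45942358]
119 -19 0.124 [418.89431505 352.20370547]
119 27 0.124 [234.91051204 295.63693239]
119 -27 0.124 [450.96192328 362.0630577 ]
65 0 0.125 [275.42417046 543.37175256]
```

View pics/g2.png

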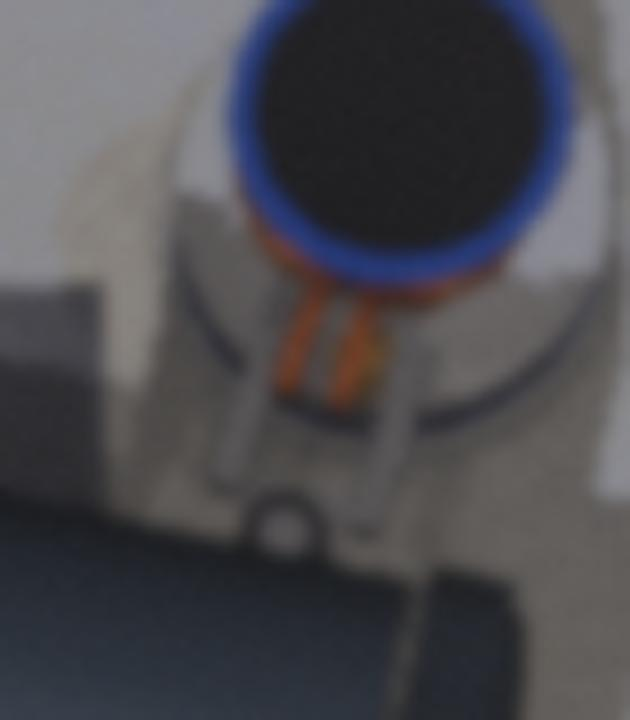

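>>> carry_out([
  [[0,0.03,0,0,0,0,44],[0,0.06,0,0,0,0,44],[0,0.08,0,0,0,0,44],[0,0.08,0,0,0,0,44],[0,0.08,0,0,0,0,44]],
])

```text
t: 12.0
tcp_pos: [0.5266, -0.0123, 0.1111]
tool_rot: [0.115, 0.698, -0.115, 0.698]
force: [0.3, 0.2, -1.6]
finger_gap: 0.518
```

```bash
python3 look.py t8
```

```text
[ 0.52656424 -0.01225909  0.11108281] 44.22489556335555 [ 0.251654    0.22774066 -1.56863487] [-0.03343793 -0.03120897  0.04045868]
[ 0.143 -0.044 -0.     0.002  0.002  0.001]
119 19 0.124 [258.6856948  302.87823679]
119 -19 0.124 [410.69619934 349.61454761]
119 27 0.124 [226.74334765 293.05741901]
119 -27 0.124 [442.75840689 359.47221701]
65 0 0.125 [267.19547386 540.75272259]
```

View pics/g2.png

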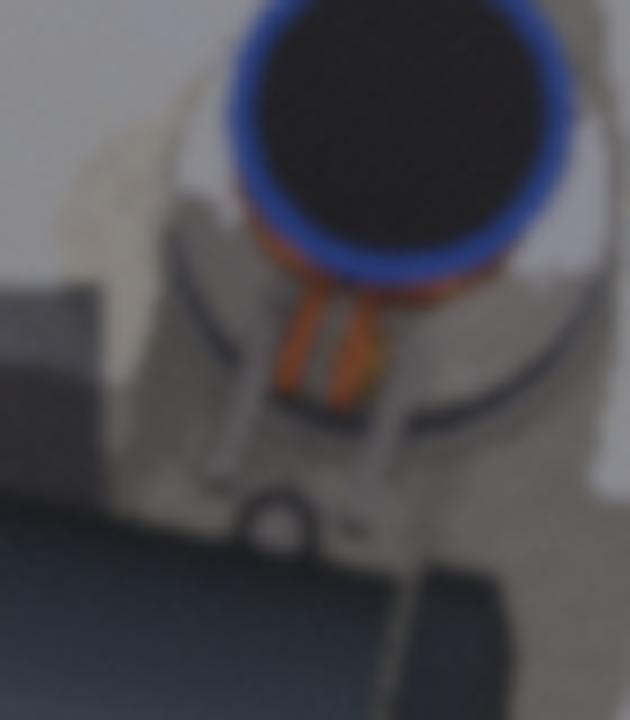

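>>> carry_out([
  [[0,0,0,0,0,0,43.5],[-0.01,0,0,0,0,0,43],[-0.01,0,0,0,0,0,42.5],[-0.02,0,0,0,0,0,42],[-0.02,0,0,0,0,0,42]],
])

```text
t: 12.65
tcp_pos: [0.5265, -0.0123, 0.1116]
tool_rot: [0.115, 0.698, -0.115, 0.698]
force: [-0.6, -0.3, -0.4]
finger_gap: 0.493
```

```bash
cat > st.py <<'E'
from h import *
st=manip.sense();print(st['t'],st['tcp_pos'].round(4),round(st['finger_gap']*85.4,2),st['force'].round(2),st['ft_torque'].round(3))
E
python3 st.py
```

```text
12.65 [ 0.5265 -0.0123  0.1116] 42.1 [-0.64 -0.35 -0.42] [-0.046  0.008 -0.037]
```

>>> carry_out([
  [[0,0,0,0,0,0,41.5],[0,0,0,0,0,0,41],[-0.01,0,0,0,0,0,40.5],[-0.01,0,0,0,0,0,40.5],[-0.01,0,0,0,0,0,40.5]],
])

```text
t: 13.15
tcp_pos: [0.5263, -0.0123, 0.1118]
tool_rot: [0.115, 0.698, -0.115, 0.697]
force: [-0.7, -1.7, -0.5]
finger_gap: 0.48
```

```bash
python3 st.py
```

```text
13.15 [ 0.5263 -0.0123  0.1118] 41.01 [-0.73 -1.71 -0.55] [-0.161  0.102 -0.084]
```

>>> carry_out([
  [[0,-0.025,0,0,0,0,40.5],[0,-0.025,0,0,0,0,40.5],[0,-0.025,0,0,0,0,40],[0,-0.025,0,0,0,0,39.5],[0,-0.025,0,0,0,0,39.5]],
])

```text
t: 13.65
tcp_pos: [0.5261, -0.0127, 0.1118]
tool_rot: [0.115, 0.698, -0.115, 0.697]
force: [-0.4, 0.3, -0.4]
finger_gap: 0.466
```

```bash
python3 look.py t9
```

```text
[ 0.52605646 -0.01272395  0.11175385] 39.81960151780308 [-0.42624944  0.34576743 -0.40824043] [0.01625112 0.22284155 0.04536092]
[ 0.17  -0.02   0.013  0.003 -0.006  0.001]
119 19 0.124 [260.68388116 304.92854641]
119 -19 0.124 [412.70592101 351.6706271 ]
119 27 0.124 [228.73911338 295.10651722]
119 -27 0.124 [444.77056494 361.5295145 ]
65 0 0.125 [269.20768858 542.83021793]
```

View pics/g2.png

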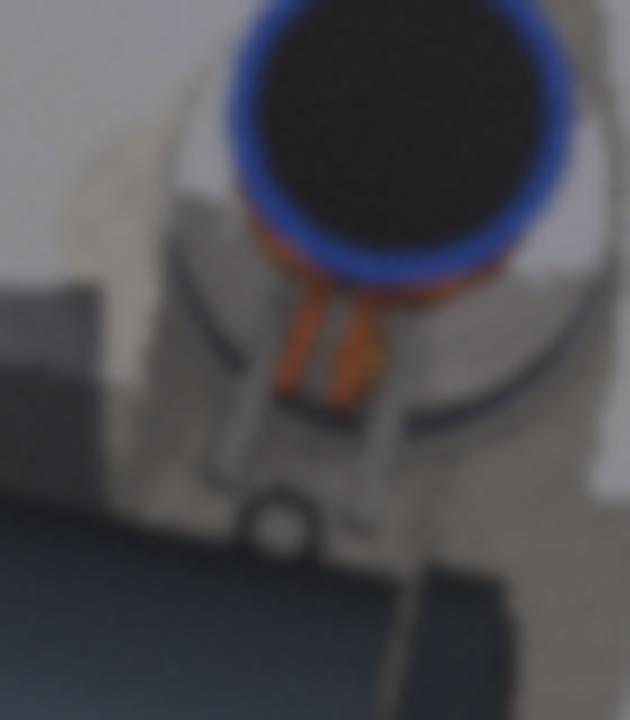

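>>> carry_out([
  [[0,0,0,0,0,0,39],[0,0,0,0,0,0,38.5],[-0.01,0,0,0,0,0,38],[-0.01,0,0,0,0,0,37.5],[-0.01,0,0,0,0,0,37.5]],
])

```text
t: 14.3
tcp_pos: [0.5255, -0.0126, 0.1119]
tool_rot: [0.115, 0.698, -0.115, 0.697]
force: [-3.7, 0.5, -0.2]
finger_gap: 0.446
```

```bash
python3 st.py
```

```text
14.3 [ 0.5255 -0.0126  0.1119] 38.06 [-3.71  0.46 -0.18] [ 0.049  0.576 -0.024]
```

>>> carry_out([
  [[0,0,0,0,0,0,37],[0,0,0,0,0,0,36.5],[-0.01,0,0,0,0,0,36],[-0.01,0,0,0,0,0,36],[-0.01,0,0,0,0,0,36]],
])

```text
t: 14.8
tcp_pos: [0.5263, -0.0129, 0.1123]
tool_rot: [0.115, 0.698, -0.115, 0.698]
force: [-3.0, -0.1, -0.3]
finger_gap: 0.426
```

```bash
python3 look.py t10
```

```text
[ 0.52633252 -0.01285739  0.11232023] 36.3399180829782 [-3.00428866 -0.05899145 -0.29334556] [ 0.03849501  0.69969174 -0.08633295]
[ 0.193 -0.018  0.001 -0.     0.001 -0.   ]
119 19 0.124 [261.21297166 303.77078358]
119 -19 0.124 [413.23173769 350.5098133 ]
119 27 0.124 [229.26889021 293.949395  ]
119 -27 0.124 [445.29568948 360.3680567 ]
65 0 0.125 [269.74013702 541.65816377]
```

View pics/g2.png

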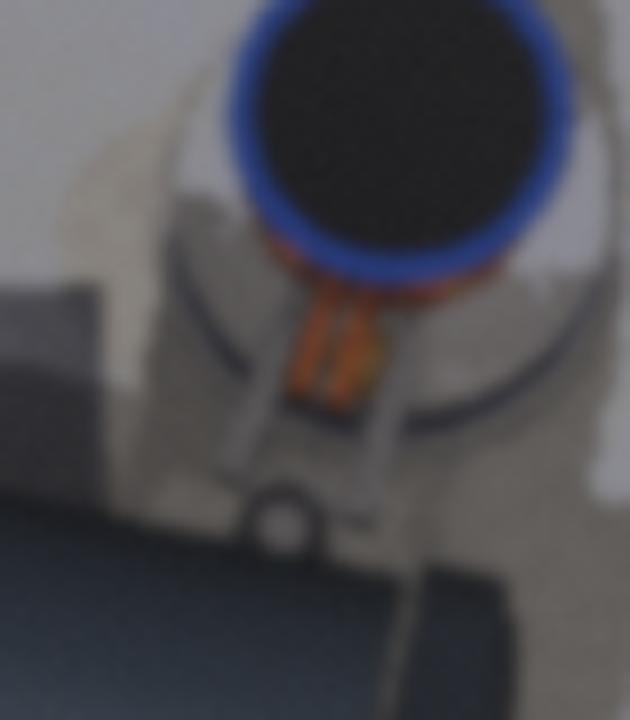

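View pics/t10w.png

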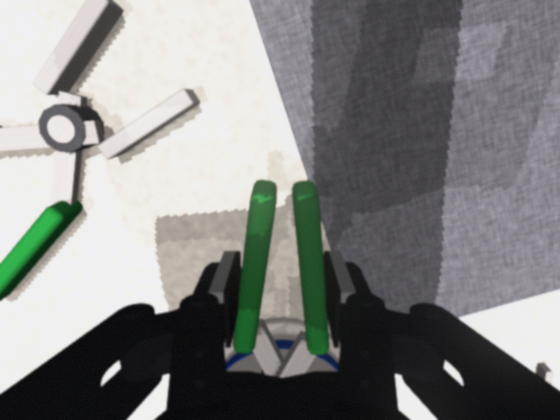

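>>> carry_out([
  [[0,0,0,0,0,0,35.5],[0,0,0,0,0,0,35],[0,0,0,0,0,0,34.5],[-0.01,0,0,0,0,0,34.5],[-0.01,0,0,0,0,0,34.5]],
])

```text
t: 15.45
tcp_pos: [0.5272, -0.0131, 0.1128]
tool_rot: [0.115, 0.697, -0.116, 0.698]
force: [-1.9, -0.4, -1.5]
finger_gap: 0.41
```

```bash
python3 st.py
```

```text
15.45 [ 0.5272 -0.0131  0.1128] 35.0 [-1.95 -0.37 -1.53] [-0.197  0.245 -0.171]
```

>>> carry_out([
  [[0,-0.02,0,0,0,0,34.5],[0,-0.02,0,0,0,0,34],[0,-0.02,0,0,0,0,33.5],[0,-0.02,0,0,0,0,33.5],[0,-0.02,0,0,0,0,33.5]],
])

```text
t: 15.95
tcp_pos: [0.5268, -0.0135, 0.1127]
tool_rot: [0.115, 0.697, -0.115, 0.698]
force: [0.0, -1.1, -1.8]
finger_gap: 0.39
```

```bash
python3 look.py t11
```

```text
[ 0.52681699 -0.01346762  0.11271829] 33.34554582807503 [ 0.00959265 -1.09670286 -1.78359639] [-0.19726616 -0.04105219 -0.10793682]
[ 0.209 -0.002 -0.026  0.002  0.017 -0.001]
119 19 0.124 [263.71447632 301.69716093]
119 -19 0.124 [415.73041606 348.43092065]
119 27 0.124 [231.77098613 291.87687894]
119 -27 0.124 [447.79376909 358.28805168]
65 0 0.125 [272.25822998 539.55993929]
```

View pics/g2.png

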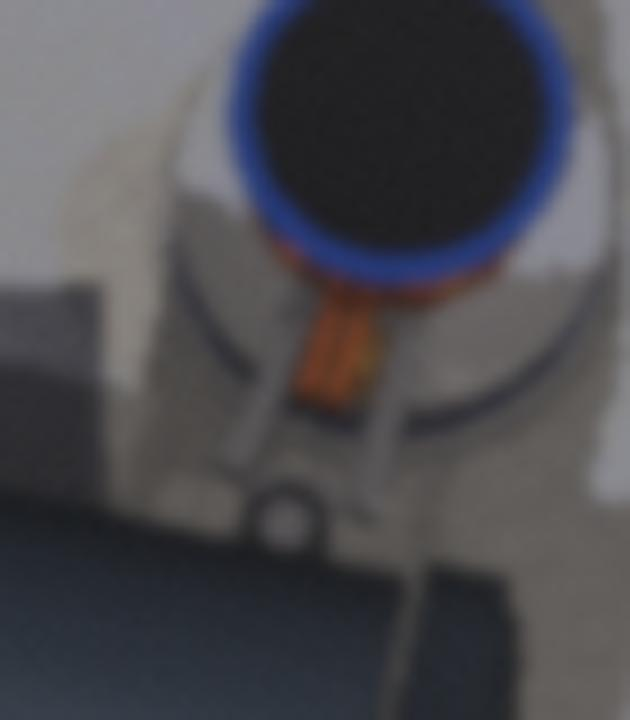

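>>> carry_out([
  [[0,0.01,0,0,0,0,33.5],[0,0.02,0,0,0,0,33.5],[0,0.02,0,0,0,0,34],[0,0.02,0,0,0,0,36],[0.02,0.02,0,0,0,0,39]],
])

```text
t: 16.6
tcp_pos: [0.5256, -0.0124, 0.1119]
tool_rot: [0.115, 0.698, -0.115, 0.697]
force: [0.2, 0.3, -2.0]
finger_gap: 0.46
```

>>> carry_out([
  [[0.02,0,0,0,0,0,43],[0.04,0,0,0,0,0,47],[0.07,0,0,0,0,0,51],[0.11,0,0,0,0,0,55],[0.15,0,0,0,0,0,58]],
])

```text
t: 17.1
tcp_pos: [0.5262, -0.0127, 0.1082]
tool_rot: [0.115, 0.698, -0.115, 0.698]
force: [0.3, 0.3, -1.8]
finger_gap: 0.672
```

>>> carry_out([
  [[0.02,0,0,0,0,0,60],[0.02,0,0,0,0,0,60],[0.02,0,0,0,0,0,60],[0.02,0,0,0,0,0,60],[0.02,0,0,0,0,0,60]],
])

```text
t: 17.6
tcp_pos: [0.5263, -0.0128, 0.1079]
tool_rot: [0.115, 0.698, -0.115, 0.698]
force: [0.2, -0.1, -1.6]
finger_gap: 0.701
```

```bash
python3 look.py t12
```

```text
[ 0.5263296  -0.01283058  0.10785698] 59.8674029297309 [ 0.18608762 -0.12835194 -1.57866029] [-0.01276227  0.03313386 -0.0036    ]
[ 0.014 -0.019  0.001  0.001  0.001 -0.   ]
119 19 0.124 [261.10112183 303.78584207]
119 -19 0.124 [413.11972525 350.52489835]
119 27 0.124 [229.15707455 293.96444791]
119 -27 0.124 [445.18364275 360.38314735]
65 0 0.125 [269.62752915 541.67334101]
```

View pics/g2.png

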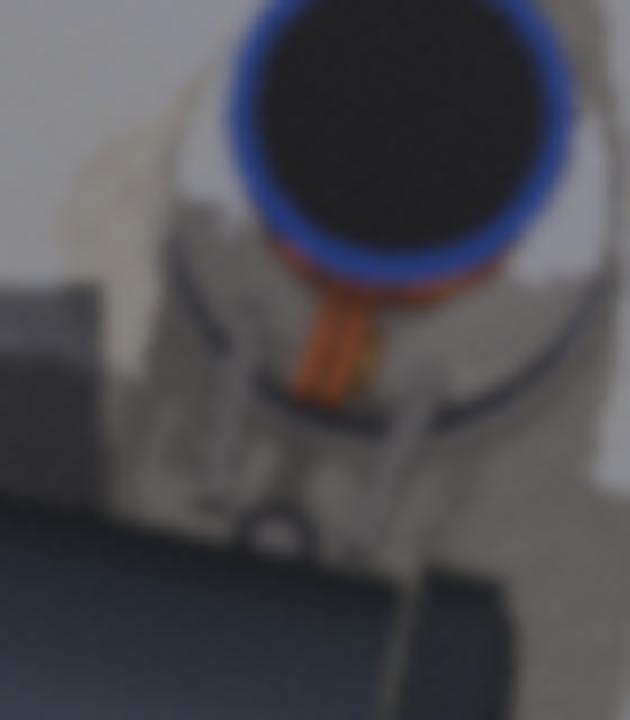

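View pics/t12w.png

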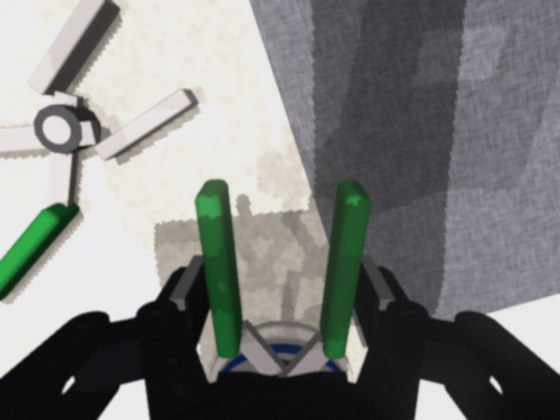

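>>> carry_out([
  [[0,0,-0.3,0,0,0,60],[0,0,-0.8,0,0,0,60],[0,0,-1.4,0,0,0,60],[0,0,-2.0,0,0,0,60],[0,0,-2.4,0,0,0,60]],
])

```text
t: 18.25
tcp_pos: [0.4668, 0.0074, 0.1077]
tool_rot: [0.115, 0.699, -0.115, 0.697]
force: [-0.1, -0.3, -0.6]
finger_gap: 0.702
```

```bash
python3 - <<'E'
from h import *
print(cmd([.4768,.1262,.08],tgtR(-.25)))
E
python3 st.py
```

```text
[ 1.112e+00  4.628e+00 -1.146e+00 -8.890e-01 -3.100e-02  2.000e-03]
18.25 [0.4668 0.0074 0.1077] 59.94 [-0.07 -0.3  -0.59] [-0.042  0.015 -0.048]
```

>>> carry_out([
  [[0,1.0,-0.3,-0.2,0,0,60],[0.2,2.0,-0.6,-0.4,0,0,60],[0.5,3.0,-0.8,-0.6,0,0,60],[0.8,4.0,-1.1,-0.8,0,0,60],[1.1,4.6,-1.15,-0.9,0,0,60]],
])

```text
t: 18.75
tcp_pos: [0.4781, 0.1264, 0.0801]
tool_rot: [0.087, 0.702, -0.087, 0.701]
force: [-0.7, -0.2, -1.2]
finger_gap: 0.705
```

>>> carry_out([
  [[0.3,0,0,0,0,0,60],[0.8,0,0,0,0,0,60],[1.4,0,0,0,0,0,60],[1.9,0,0,0,0,0,60],[2.2,0,0,0,0,0,60]],
])

```text
t: 19.25
tcp_pos: [0.4785, 0.1239, 0.024]
tool_rot: [0.088, 0.702, -0.089, 0.701]
force: [-0.2, -0.6, -1.1]
finger_gap: 0.7
```

>>> carry_out([
  [[0.2,0,0,0,0,0,60],[0.4,0,0,0,0,0,60],[0.4,0,0,0,0,0,60],[0.4,0,0,0,0,0,60],[0.4,0,0,0,0,0,60]],
])

```text
t: 19.75
tcp_pos: [0.4796, 0.1247, 0.0157]
tool_rot: [0.088, 0.701, -0.088, 0.702]
force: [-0.3, -0.4, -1.9]
finger_gap: 0.702
```

```bash
python3 st.py
```

```text
19.75 [0.4796 0.1247 0.0157] 59.94 [-0.29 -0.37 -1.94] [-0.027  0.024  0.005]
```

Lowering in small steps until contact.

>>> carry_out([
  [[0.1,0,0,0,0,0,60],[0.2,0,0,0,0,0,60],[0.3,0,0,0,0,0,60],[0.35,0,0,0,0,0,60],[0.35,0,0,0,0,0,60]],
])

```text
t: 20.25
tcp_pos: [0.4792, 0.1247, 0.0063]
tool_rot: [0.088, 0.702, -0.088, 0.701]
force: [-1.1, 0.0, -1.2]
finger_gap: 0.701
```

>>> carry_out([
  [[0.05,0,0,0,0,0,60],[0.1,0,0,0,0,0,60],[0.13,0,0,0,0,0,60],[0.13,0,0,0,0,0,60],[0.13,0,0,0,0,0,60]],
])

```text
t: 20.75
tcp_pos: [0.4793, 0.1246, 0.0033]
tool_rot: [0.088, 0.702, -0.088, 0.702]
force: [-0.1, 0.2, 0.7]
finger_gap: 0.707
```

```bash
python3 st.py
```

```text
20.75 [0.4793 0.1246 0.0033] 60.38 [-0.11  0.17  0.67] [-0.01  -0.029  0.026]
```

>>> carry_out([
  [[0.02,0,0,0,0,0,62],[0.02,0,0,0,0,0,64],[0.02,0,0,0,0,0,67],[0.02,0,0,0,0,0,72],[0.02,0,0,0,0,0,78]],
])

```text
t: 21.25
tcp_pos: [0.4793, 0.1246, 0.0028]
tool_rot: [0.088, 0.702, -0.088, 0.702]
force: [0.5, -0.3, -0.5]
finger_gap: 0.913
```

>>> carry_out([
  [[0,0,0,0,0,0,85],[0,0,0,0,0,0,85],[0,0,0,0,0,0,85],[0,0,0,0,0,0,85],[-0.3,0,0,0,0,0,85]],
])

```text
t: 21.75
tcp_pos: [0.4787, 0.1246, 0.0099]
tool_rot: [0.088, 0.702, -0.088, 0.701]
force: [0.5, 0.3, 0.5]
finger_gap: 0.996
```

>>> carry_out([
  [[-1,0,0,0,0,0,85],[-2.2,0,0,0,0,0,85],[-3.6,0,0,0,0,0,85],[-5,0,0,0,0,0,85],[-6.4,0,0,0,0,0,85]],
])

```text
t: 22.25
tcp_pos: [0.4788, 0.1246, 0.1722]
tool_rot: [0.088, 0.702, -0.088, 0.702]
force: [0.6, -1.2, 0.1]
finger_gap: 0.995
```

>>> carry_out([
  [[-1,0,0,0,0,0,85],[-1,0,0,0,0,0,85],[-1,0,0,0,0,0,85],[-1,0,0,0,0,0,85],[-1,0,0,0,0,0,85]],
])

```text
t: 22.75
tcp_pos: [0.4783, 0.1246, 0.1941]
tool_rot: [0.088, 0.703, -0.088, 0.701]
force: [0.3, -0.1, 0.4]
finger_gap: 0.994
```

```bash
python3 look.py t13; python3 -c "
from h import *
crop('t13s.png',225,130,345,240,6,'g3.png')"
```

```text
[0.4783097  0.12455149 0.19406872] 84.91130968869638 [ 0.33778276 -0.10814447  0.38540259] [ 0.02715334 -0.00110914 -0.00055441]
[ 3.457 -4.868  3.228  0.9   -0.033  0.011]
119 19 0.124 [-310.66415447  518.70540636]
119 -19 0.124 [-158.96681792  565.9528626 ]
119 27 0.124 [-342.54047063  508.77725016]
119 -27 0.124 [-126.97043885  575.91841344]
65 0 0.125 [-305.99838301  758.94844513]
```

View pics/g2.png

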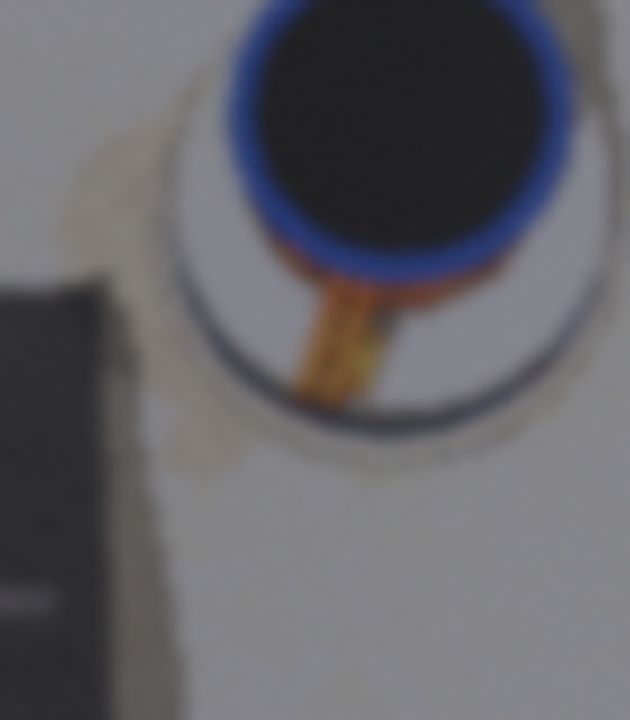

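View pics/t13w.png

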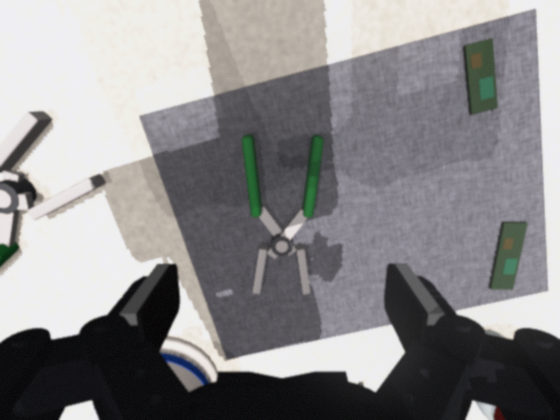

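View pics/g3.png

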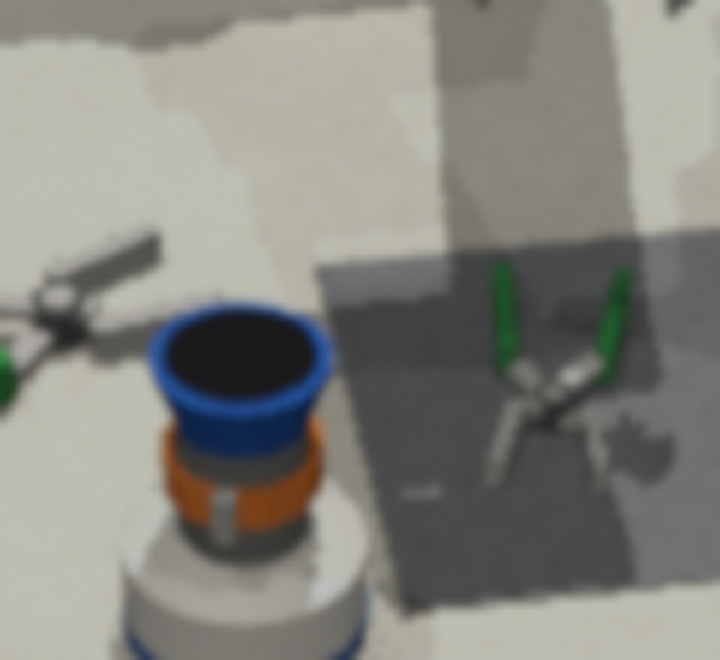

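The collar is shut: the ears touch at about (335,340) in the top crop. The pliers lie flat and released on the mat, with the pivot at (282,245) in the wrist view. The fragments are in place and the arm is clear.

```bash
python3 -c "
from station import manip
print(manip.sign_off())"
```

```text
the job is handed in; nothing more can be done
None
```

The collar is snapped shut, the middle-sized pliers are back on the felt mat and released, and I handed the job in at about 23 s. `sign_off` gave no verdict.

- **Squeeze:** I placed the pliers' jaws around both ears and closed them in half-millimetre steps at the lowest grip force (20 N). At about 33.5 mm finger opening the load dropped away and the ears came together. Jaw force on the moving ear could not be read directly, so staying under 13 N is inferred from the low grip force and the small steps.
- **Twist:** Early on, the left jaw touched its ear first, and my first correction went the wrong way. That turned the collar about 2–3 mm at the ears, going by the top pictures, before I re-centred. The limit is 15 mm.
- **Last checks:** The final pictures show the ears still touching and the pliers flat on the mat, away from its edges. The two fragments look unmoved; I did not measure them, and I did not check the jar or the bottle in the final pictures. The arm is clear above the pliers, and its force readings are near zero.

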